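# Put the vial away and shut both touch-latch drawers

## Robot

A 7-joint arm with a two-finger parallel gripper is mounted at the origin on the work surface. World frame = base frame: x ahead of the robot, y to its left, z up, the work surface at z = 0. Lengths are in m, angles in degrees, forces in N, time in s.
With the tool pointing down it reaches from about 0.4 to 0.9 m from the base axis. Payload 5.5 kg.
Tool frame: the origin (TCP) lies between the finger pads; the fingertips stand 17 mm ahead of it and the grasp point (between the pads) lies 2 mm behind it; z points along the fingers, y is the line along which they close (so a half turn about z gives the same grasp; the last joint's range is limited). The gripper opens to 92 mm and grips with 3 to 60 N. Pads are 19 mm wide; open, the fingers measure 130 mm over their backs; the gripper's body (75 mm by 190 mm) begins 47 mm behind the grasp point.
Start: joints at [91.57, 28.699, -24.465, 88.831, 12.651, 65.22, -12.049], TCP at [0.152, -0.632, 0.244] pointing down, gripper open.
Joint ranges: [-164.97, 164.97], [-17.58, 116.51], [-87.97, 89.64], [11.32, 138.91], [-80.73, 260.73], [10.89, 115.49], [-147.41, 147.41]. Speed limits (degrees/s): [147.25, 147.25, 180, 180, 180, 180, 180].

## Interface

Orientations are given as a 3x3 rotation matrix whose columns are the frame's x, y, z axes.
In Python, from rig import status, vision, job_done gives the robot as it stands. The module is installed in compiled form; this text tells all that it offers.
- The arm moves only by the shell command python3 -m pendant 'ROWS' [OPENING]. ROWS is JSON, a list of rows, each a list of 6 numbers: the shift along the tool's x, y, z in m, then the turn, a rotation vector about the tool's x, y, z in degrees. A call has 1 to 10 rows; each row is the pose to reach, as a shift and turn from the pose commanded when the call began, along the tool's axes at that moment; what a row does not reach only later rows make up. A row lasts 1/10 s, in which the tool goes at most 50 mm and 8.59 degrees, less where a joint would pass 70% of its speed; a pose out of reach is approached as far as the arm can. A call with a gripper value outside its range is refused whole. OPENING is the finger opening in m, from 0 to 0.0918, set as the call begins (- or left out, the last holds). The fingers move at their own pace and stop on an object; the grip force is fixed at half the most. Time passes only in rows, so rows that repeat a pose let the fingers close. It gives the time, the measured TCP pose, the force, the opening and the grip force at its end, in the units of the state.
- status.get_state(): the state, without advancing time (a new reading comes with each control period).
- vision.camera(name): name is "side" or "top" or "wrist"; returns the picture (400x640x3 uint8, red, green, blue); there is no depth.
- vision.camera_params(name): a dict with "fovy" (degrees; the focal length in pixels is half the picture's height over the tangent of half this angle, whatever the lens; pixels are square), "cx", "cy" (the principal point, pixels), "R" (3x3) and "t" (3): a world point X has camera coordinates R X + t; the wrist camera has in their place "hand_eye" (4x4, takes a point from camera to tool coordinates, whose origin is the TCP and whose axes are the flange's). Camera axes: x right, y down, z forward; pixel columns grow to the right and rows downward; lengths in m; the calibration is good to about 2 mm. A picture is of the moment at which its call begins: read the wrist's pose just before it. camera_params takes no time and is no camera call.
- job_done(): hands the job in; it is judged then, once.
The state is a dict: "time_s": time; "q": joint angles; "joint_vel": joint speeds; "joint_efforts": joint torques, N m; "tcp_pos": TCP position; "ee_rot": TCP orientation; "wrist_force": force on the tool from outside, world axes, zero at the start; "torque": the same for the moment, N m; "grip_width": finger opening in m; "grasp_force": force on a finger pad.
Only numpy, scipy, OpenCV 4.12 (cv2) and the standard library are available. Lean on these libraries where they do the work, as an engineer would, in place of code of your own. Each camera call takes 0.05 s, during which the arm holds its last target. There are 200 camera calls.

## Task

Pick up the large vial that stands on the bench between the two white drawer units and set it down upright, without dropping it, in the front bay of the drawer that already holds a large vial. Then shut both drawers by their fronts with a firm but not hard press each, let go, and see that each stays in: a touch latch may spring its drawer out again, and then it needs another press. Leave both large vials standing and the other things on the bench where they are.

Things in the scene. Friction and masses are not known exactly. Their poses are not given: they have to be found in the camera images.
- vial: the large vial to put away: glass, round, 30 mm in diameter up to its shoulder 40 mm above the base, then a neck and a crimp cap 21 mm wide; 58 mm tall in all, about 50 g. Stands upright on the bench between the two units. Origin at the centre of its base, z up its axis.
- vial_in: an equal large vial (30 mm in diameter, 58 mm tall), already standing in the front bay of drawer a. Origin at the centre of its base. It must stay standing in that bay.
- drawer_a (a joint): how far drawer a (the one with the large vial) stands out of its unit, in m: starts near 0.10, most 0.118, 0 = its front panel touching the carcass. No handle; the runners (about 1 N) hold it where it is left. Caught in by its latch it rests at 0.007 to 0.012 (where exactly is not known beforehand); sprung out, at about 0.03. Shut = below 0.015 with nobody touching it.
- drawer_b (a joint): the same for drawer b, in the other, equal unit: no vial in its front bay, starts 0.05 to 0.10 out; to be shut too.
- unit_a: the white unit of drawer a, fixed: 170 mm wide, 100 mm high, 260 mm deep. Origin under the middle of the carcass's front edge, x into the unit, z up. Hidden behind the drawer is a push-push latch: a spring plunger, either out or caught in (at the start either). Each press as far as its solid stop and release swaps the two; a press short of the stop swaps nothing.
- unit_b: the white unit of drawer b, fixed, like unit_a in every way, with its own latch, set apart from it; which of the two is on the left varies.
- drawer_a_front (a point): centre of the outer face of drawer a's flat white front, 166 mm wide, 16 mm thick, from 2 to 98 mm above the bench; x is the way to push, y along the panel, z up. Plunger out: it pushes back from 0.03 on with 3 rising to 5 N. Plunger in: pushes back, 5 N, only from 0.007-0.012. Both: solid stop about 4 mm beyond. Pressing with 12 to 20 N reaches it; over 60 N harms.
- drawer_b_front (a point): the same point and axes on drawer b's front, with the same sizes and forces.
- drawer_a_tray (a point): centre of the floor of drawer a's front bay; moves with the drawer, axes as drawer_a_front. Floor 18 mm above the bench; bay inside 90 mm along x, 128 mm along y; side walls and rear divider stand 36 to 40 mm above the floor, the front panel 80 mm. While the drawer is open as at the start the bay is clear of the carcass.
- small_a: small vial, 22 mm in diameter, 44 mm tall, standing on the bench between the units: leave it. Origin at the centre of its base.
- small_b: another small vial like small_a, farther back: leave it. Origin at the centre of its base.
- label_roll: roll of paper labels, 68 mm in diameter, 30 mm high, lying flat to one side: leave it. Origin at the centre of its base.
- marker: marker pen, 140 mm long, 13 mm thick, lying to one side: leave it. Origin on the bench under its middle, x along it.

How it is judged (in metres and radians):
On the way:
1. the vial stands upright in the front bay of drawer a, let go (x of vial in the frame of drawer_a_tray between -0.045 and 0.045 m and y of vial in the frame of drawer_a_tray between -0.064 and 0.064 m and z of vial in the frame of drawer_a_tray between -0.004 and 0.006 m and angle between vial's own z axis and vertical below 0.12 rad and contact force between the fingers and vial below 0.1 N), for 0.2 s.
At the end, for the whole second after the job is handed in: Both drawers stay shut by themselves (less than 15 mm out) and at rest, and both large vials stand upright (within 7 degrees) on the floor of the front bay of drawer a, at rest (value of joint each of drawer_a, drawer_b below 0.015 m and velocity of joint drawer_a between -0.01 and 0.01 m/s and velocity of joint drawer_b between -0.01 and 0.01 m/s and x of vial in the frame of drawer_a_tray between -0.045 and 0.045 m and y of vial in the frame of drawer_a_tray between -0.064 and 0.064 m and z of vial in the frame of drawer_a_tray between -0.004 and 0.006 m and angle between each of vial, vial_in's own z axis and vertical below 0.12 rad and x of vial_in in the frame of drawer_a_tray between -0.045 and 0.045 m and y of vial_in in the frame of drawer_a_tray between -0.064 and 0.064 m and z of vial_in in the frame of drawer_a_tray between -0.004 and 0.006 m and linear speed of each of vial, vial_in below 0.03 m/s); the robot touches nothing.
It fails at once if a drawer is pressed with more than 60 N (contact force between any of the fingers, the arm and drawer_a above 60 N or contact force between any of the fingers, the arm and drawer_b above 60 N).
It fails at once if the vial is dropped: in free fall more than 12 mm above the drawer's floor (contact force between vial and anything else below 0.01 N and height (world z) of vial above 0.03 m).
It fails at once if the vial that was already in the drawer is tipped over (angle between vial_in's own z axis and vertical above 0.5 rad).
It fails at once if another thing on the bench is moved by more than 30 mm (distance of any of small_a, small_b, label_roll, marker from where it was at the start of the episode above 0.03 m).
It also fails if it takes over 72 s, if anything falls off the work surface, if the arm or the gripper's body presses on something with over 40 N, if the wrist force passes 120 N, or if a joint passes its speed limit or range.

## Working session

There is one attempt and no reset: what is moved stays moved. The work goes in short steps, Python scripts to look and compute and a shell command to move; the robot and the scene stay as the last step left them, time stands still between calls to the robot, and variables do not carry over. Pictures are saved under pics/ and viewed, at most 10 in all, crops included, and the job is handed in when it is done.

```bash
mkdir -p pics
cat > h.py <<'E'
import numpy as np,cv2
from rig import status,vision
np.set_printoptions(precision=4,suppress=True)
def K(p): 
    f=200/np.tan(np.radians(p['fovy'])/2); return f,p['cx'],p['cy']
def cam(name):
    p=vision.camera_params(name)
    if 'R' in p: return p,np.array(p['R']),np.array(p['t'])
    s=status.get_state(); T=np.eye(4); T[:3,:3]=s['ee_rot']; T[:3,3]=s['tcp_pos']
    M=np.linalg.inv(T@np.array(p['hand_eye'])); return p,M[:3,:3],M[:3,3]
def atz(c,u,v,z):
    p,R,t=c; f,cx,cy=K(p); d=R.T@np.array([(u-cx)/f,(v-cy)/f,1]); o=-R.T@t
    return o+d*(z-o[2])/d[2]
def proj(c,X):
    p,R,t=c; f,cx,cy=K(p); q=R@np.array(X)+t; return np.array([cx+f*q[0]/q[2],cy+f*q[1]/q[2]])
def snap(name,fn):
    c=cam(name); im=vision.camera(name); cv2.imwrite('pics/'+fn,im[:,:,::-1]); return c
E
python3 - <<'E'
from h import *
for n in ('top','side'):
    c=snap(n,n+'0.png'); print(n,c[0], -c[1].T@c[2])
s=status.get_state(); print(s)
E
```

```text
top {'fovy': 42.31505528515407, 'cx': 323.6028728592357, 'cy': 204.42228907803252, 'R': array([[-0.0006, -1.    ,  0.0028],
       [-0.9855,  0.0001, -0.1695],
       [ 0.1695, -0.0028, -0.9855]]), 't': array([-0.0055,  0.5149,  1.508 ])} [ 0.2517 -0.0012  1.5735]
side {'fovy': 49.21008952870878, 'cx': 330.34955929667103, 'cy': 202.42565930160632, 'R': array([[-0.9328, -0.3603, -0.0025],
       [-0.2533,  0.6607, -0.7066],
       [ 0.2562, -0.6585, -0.7076]]), 't': array([0.5059, 0.1777, 1.002 ])} [0.2602 0.7247 0.8359]
{'time_s': 0.1, 'q': array([ 91.5701,  28.7492, -24.4536,  88.8849,  12.6514,  65.2199,
       -12.049 ]), 'joint_vel': array([ 0.0318, -0.1858, -0.1047, -0.0852,  0.0105,  0.0478,  0.0255]), 'joint_efforts': array([ -0.0112, -56.787 ,  -5.838 , -27.9918,  -0.0689,   0.0242,
         0.    ]), 'tcp_pos': array([ 0.1517, -0.6314,  0.2428]), 'ee_rot': array([[ 0.9723,  0.2337, -0.0004],
       [ 0.2337, -0.9723,  0.0017],
       [ 0.0001, -0.0018, -1.    ]]), 'wrist_force': array([ 0.6384, -0.7179,  0.5019]), 'torque': array([ 0.0509, -0.0087,  0.0287]), 'grasp_force': 0.0, 'grip_width': 0.09164047877558716}
```

View pics/top0.png

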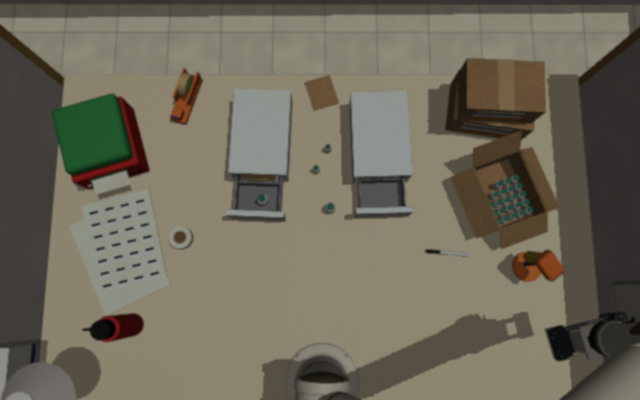

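View pics/side0.png

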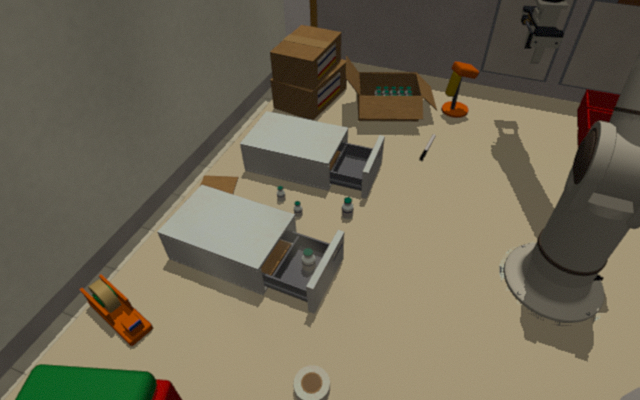

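Top view: drawer a (left, y>0) has the vial_in at about (262,199). The large vial to move is at (330,207), and the small vials are at (316,169) and (327,148). Drawer b is on the right. I'll take an enlarged crop.

Run:
```python
from h import *
im=cv2.imread('pics/top0.png')[80:230,215:425]
im=cv2.convertScaleAbs(im,alpha=1.5)
cv2.imwrite('pics/topc.png',cv2.resize(im,None,fx=3.8,fy=3.8,interpolation=cv2.INTER_CUBIC))
```

```text
(no output)
```

View pics/topc.png

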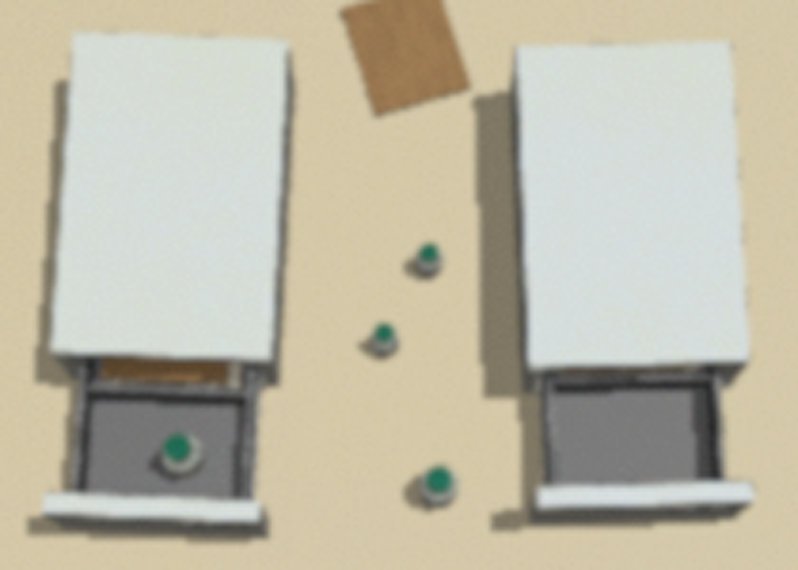

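Run:
```python
from h import *
c=cam('top')
for n,x,y,z in [('vial',438,480,.058),('vin',178,447,.076),('aL',42,511,.098),('aR',261,521,.098),('bL',537,507,.098),('bR',753,502,.098),
 ('cafL',52,355,.1),('cafR',272,360,.1),('cabL',75,33,.1),('cabR',290,42,.1),('cbfL',530,368,.1),('cbfR',747,360,.1),('cbbL',518,45,.1),('cbbR',731,42,.1),
 ('s1',429,252,.044),('s2',385,332,.044),
 ('bayRL',88,398,.056),('bayRR',244,403,.056)]:
    print(n,atz(c,215+x/3.8,80+y/3.8,z))
p=vision.camera_params('wrist');print(p)
cs=cam('side'); print(atz(cs,347,201,.058),atz(cs,308,252,.076))
```

```text
vial [ 0.5067 -0.0254  0.058 ]
vin [0.5297 0.1764 0.076 ]
aL [0.4762 0.2761 0.098 ]
aR [0.4685 0.1097 0.098 ]
bL [ 0.4792 -0.1     0.098 ]
bR [ 0.483  -0.2644  0.098 ]
cafL [0.5972 0.2718 0.1   ]
cafR [0.5932 0.1026 0.1   ]
cabL [0.8585 0.2616 0.1   ]
cabR [0.8511 0.0914 0.1   ]
cbfL [ 0.587  -0.0957  0.1   ]
cbfR [ 0.5933 -0.2627  0.1   ]
cbbL [ 0.8487 -0.089   0.1   ]
cbbR [ 0.8512 -0.2577  0.1   ]
s1 [ 0.6954 -0.0189  0.044 ]
s2 [0.6292 0.0165 0.044 ]
bayRL [0.5727 0.2505 0.056 ]
bayRR [0.5687 0.1274 0.056 ]
{'fovy': 67.65318882356807, 'cx': 313.28054046060504, 'cy': 198.3679951724446, 'hand_eye': array([[-0.0008, -0.9557, -0.2945,  0.08  ],
       [ 1.    , -0.001 ,  0.0005,  0.0007],
       [-0.0008, -0.2945,  0.9557, -0.1418],
       [ 0.    ,  0.    ,  0.    ,  1.    ]])}
[ 0.5045 -0.019   0.058 ] [0.5257 0.1796 0.076 ]
```

```bash
cat >> h.py <<'E'
from scipy.spatial.transform import Rotation as Ro
def go(pos,yaw):
    "tool down, tool x at yaw deg; prints the row"
    s=status.get_state(); R=np.array(s['ee_rot']); a=np.radians(yaw)
    Rt=np.array([[np.cos(a),np.sin(a),0],[np.sin(a),-np.cos(a),0],[0,0,-1]])
    print(np.round(R.T@(np.array(pos)-s['tcp_pos']),4),np.round(Ro.from_matrix(R.T@Rt).as_rotvec(degrees=True),2))
def st():
    s=status.get_state()
    for k in ('time_s','tcp_pos','q','wrist_force','grip_width','grasp_force'): print(k,np.round(s[k],4))
E
python3 -c "
from h import *
go([.506,-.022,.2],87.7)"
```

```text
[ 0.4869 -0.5097  0.0437] [ -0.08  -0.07 -74.19]
```

```bash
python3 -m pendant '[[0.03,-0.035,0,0,0,-8],[0.06,-0.07,0,0,0,-16],[0.1,-0.1,0,0,0,-24],[0.13,-0.135,0,0,0,-32],[0.165,-0.17,0,0,0,-40],[0.2,-0.2,0,0,0,-48],[0.23,-0.235,0,0,0,-56],[0.26,-0.27,0,0,0,-64],[0.295,-0.3,0,0,0,-72],[0.325,-0.335,0,0,0,-74]]' 0.0918; python3 -c "
from h import *
st();go([.506,-.022,.2],87.7)"
```

```text
time_s: 1.1
tcp_pos: [0.3904, -0.229, 0.2438]
ee_rot: [[0.04, 0.999, 0.001], [0.999, -0.04, -0.0], [-0.0, 0.001, -1.0]]
wrist_force: [1.2, -0.4, 0.6]
grip_width: 0.0915
grasp_force: 0.0
time_s 1.1
tcp_pos [ 0.3904 -0.229   0.2438]
q [ 74.9848  11.7186 -52.9765 115.3311  11.0402  57.9914  14.4267]
wrist_force [ 1.2402 -0.4212  0.6423]
grip_width 0.0915
grasp_force 0.0
[0.2114 0.1073 0.0438] [0.03 0.03 0.03]
```

```bash
python3 -m pendant '[[0.04,0.02,0,0,0,0],[0.08,0.04,0,0,0,0],[0.12,0.06,0.01,0,0,0],[0.16,0.08,0.02,0,0,0],[0.2,0.1,0.03,0,0,0],[0.211,0.107,0.044,0,0,0],[0.211,0.107,0.044,0,0,0],[0.211,0.107,0.044,0,0,0]]'; python3 -c "
from h import *
st();c=snap('wrist','w1.png');print(proj(c,[.506,-.022,.058]),proj(c,[.506,-.022,.0]))"
```

```text
time_s: 1.9
tcp_pos: [0.505, -0.0243, 0.1993]
ee_rot: [[0.043, 0.999, -0.002], [0.999, -0.043, 0.0], [-0.0, -0.002, -1.0]]
wrist_force: [-0.5, -0.4, 0.2]
grip_width: 0.0919
grasp_force: 0.0
time_s 1.9
tcp_pos [ 0.505  -0.0243  0.1993]
q [ 43.5817  23.6172 -53.4783 111.1176  22.6766  56.5534 -22.9137]
wrist_force [-0.5277 -0.3635  0.2084]
grip_width 0.0919
grasp_force 0.0
[314.127  188.0463] [314.0604 175.0216]
```

View pics/w1.png

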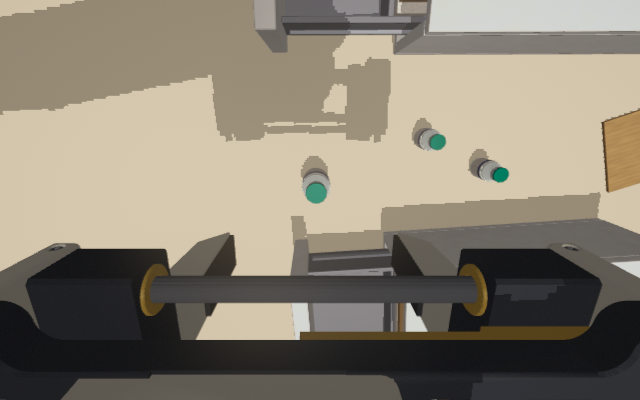

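Wrist view: the vial's cap centre is at about (316,193), and its base is partly visible above that. Open drawer a is at the top and drawer b at the bottom.

```bash
python3 -c "
from h import *
c=cam('wrist');p=atz(c,316.3,193,.058);print(p)
go([p[0],p[1],.041],87.7)"
```

```text
[ 0.5082 -0.0282  0.058 ]
[-0.0028  0.0033  0.1586] [-0.05  0.03 -0.24]
```

```bash
python3 -m pendant '[[-0.002,0.002,0.03,0,0,0],[-0.002,0.002,0.06,0,0,0],[-0.002,0.002,0.09,0,0,0],[-0.002,0.002,0.12,0,0,0],[-0.002,0.002,0.145,0,0,0],[-0.002,0.002,0.162,0,0,0],[-0.002,0.002,0.162,0,0,0],[-0.002,0.002,0.162,0,0,0]]' 0.0918; python3 -m pendant '[[0,0,0,0,0,0],[0,0,0,0,0,0],[0,0,0,0,0,0],[0,0,0,0,0,0],[0,0,0,0,0,0],[0,0,0,0,0,0],[0,0,0,0,0,0],[0,0,0,0,0,0]]' 0.02
```

```text
time_s: 2.75
tcp_pos: [0.508, -0.0269, 0.0385]
ee_rot: [[0.044, 0.999, 0.001], [0.999, -0.044, -0.0], [-0.0, 0.001, -1.0]]
wrist_force: [-0.5, -1.1, -0.2]
grip_width: 0.092
grasp_force: 0.0
time_s: 3.55
tcp_pos: [0.5076, -0.0262, 0.0377]
ee_rot: [[0.043, 0.999, -0.0], [0.999, -0.043, 0.0], [0.0, -0.0, -1.0]]
wrist_force: [-0.5, -0.4, -0.7]
grip_width: 0.0322
grasp_force: 0.0
```

```bash
python3 -m pendant '[[0,0,0,0,0,0],[0,0,0,0,0,0],[0,0,0,0,0,0],[0,0,0,0,0,0],[0,0,0,0,0,0]]' 0.015
```

```text
time_s: 4.05
tcp_pos: [0.5075, -0.0263, 0.0377]
ee_rot: [[0.043, 0.999, -0.0], [0.999, -0.043, -0.0], [-0.0, -0.0, -1.0]]
wrist_force: [0.8, 0.6, -0.9]
grip_width: 0.029
grasp_force: 30.0
```

```bash
python3 -m pendant '[[0,0,-0.02,0,0,0],[0,0,-0.05,0,0,0],[0,0,-0.09,0,0,0],[0,0,-0.13,0,0,0],[0,0,-0.15,0,0,0],[0.04,0,-0.16,0,0,0],[0.08,0,-0.16,0,0,0],[0.12,0.01,-0.16,0,0,0],[0.15,0.015,-0.16,0,0,0],[0.17,0.015,-0.16,0,0,0]]'; python3 -m pendant '[[0,0,0,0,0,0],[0,0,0,0,0,0]]'; python3 -c "
from h import *
st();c=snap('wrist','w2.png')"
```

```text
time_s: 5.05
tcp_pos: [0.5302, 0.1459, 0.198]
ee_rot: [[0.041, 0.999, 0.001], [0.999, -0.041, 0.001], [0.001, 0.001, -1.0]]
wrist_force: [0.1, 0.3, -0.4]
grip_width: 0.0294
grasp_force: 30.0
time_s: 5.25
tcp_pos: [0.5296, 0.1428, 0.1975]
ee_rot: [[0.042, 0.999, -0.001], [0.999, -0.042, -0.001], [-0.001, -0.0, -1.0]]
wrist_force: [0.5, -0.3, 0.1]
grip_width: 0.0294
grasp_force: 30.0
time_s 5.25
tcp_pos [0.5296 0.1428 0.1975]
q [ 22.9643  28.5555 -52.63   105.4865  26.3035  59.1092 -42.7003]
wrist_force [ 0.5234 -0.2657  0.1266]
grip_width 0.0294
grasp_force 29.9997
```

View pics/w2.png

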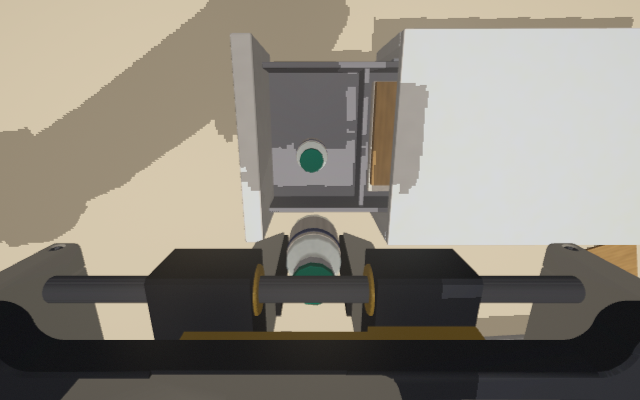

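Wrist view with the vial held: drawer a's bay floor spans about u 271–357, v 70–197. vial_in's cap is at (312,160), and the panel's outer top edge runs (232,35)–(246,242).

```bash
python3 -c "
from h import *
c=cam('wrist')
for n,u,v,z in [('vin',312,160,.076),('outL',232,35,.098),('outR',246,242,.098),('inL',251,34,.098),('inR',263,242,.098),('flL',271,70,.018),('flR',274,197,.018),('frL',358,70,.018),('frR',356,197,.018),('carL',404,29,.1),('carR',388,244,.1)]: print(n,atz(c,u,v,z))"
```

```text
vin [0.5304 0.1752 0.076 ]
outL [0.477  0.2725 0.098 ]
outR [0.4689 0.1085 0.098 ]
inL [0.4908 0.2725 0.098 ]
inR [0.4839 0.1079 0.098 ]
flL [0.4931 0.2569 0.018 ]
flR [0.485  0.1251 0.018 ]
frL [0.5795 0.253  0.018 ]
frR [0.5772 0.121  0.018 ]
carL [0.6005 0.2704 0.1   ]
carR [0.5941 0.102  0.1   ]
```

```bash
python3 -m pendant '[[0.03,0.001,0,0,0,0],[0.06,0.002,0,0,0,0],[0.08,0.002,0,0,0,0],[0.08,0.002,0.01,0,0,0],[0.08,0.002,0.03,0,0,0],[0.08,0.002,0.06,0,0,0],[0.08,0.002,0.09,0,0,0],[0.08,0.002,0.11,0,0,0],[0.08,0.002,0.12,0,0,0],[0.08,0.002,0.12,0,0,0]]'; python3 -c "
from h import *
st();go([.535,.223,.0565],87.6)"
```

```text
time_s: 6.3
tcp_pos: [0.5347, 0.2203, 0.0761]
ee_rot: [[0.045, 0.999, -0.003], [0.999, -0.045, -0.002], [-0.002, -0.003, -1.0]]
wrist_force: [0.6, -1.3, -0.1]
grip_width: 0.0288
grasp_force: 30.0
time_s 6.3
tcp_pos [0.5347 0.2203 0.0761]
q [  8.3057  40.2883 -44.7496 105.4708  36.5257  49.9423 -56.9782]
wrist_force [ 0.6173 -1.2539 -0.1442]
grip_width 0.0288
grasp_force 30.0
[0.0027 0.0002 0.0196] [-0.16  0.12 -0.2 ]
```

```bash
python3 -m pendant '[[0.002,0,0.006,0,0,0],[0.002,0,0.012,0,0,0],[0.002,0,0.017,0,0,0],[0.002,0,0.02,0,0,0],[0.002,0,0.02,0,0,0],[0.002,0,0.02,0,0,0]]'
```

```text
time_s: 6.9
tcp_pos: [0.5355, 0.2249, 0.0578]
ee_rot: [[0.043, 0.999, 0.0], [0.999, -0.043, 0.0], [0.0, 0.0, -1.0]]
wrist_force: [-0.2, 0.3, -0.7]
grip_width: 0.0291
grasp_force: 30.0
```

```bash
python3 -m pendant '[[0,0,0.001,0,0,0],[0,0,0.0015,0,0,0],[0,0,0.0018,0,0,0],[0,0,0.0018,0,0,0]]'
```

```text
time_s: 7.3
tcp_pos: [0.5355, 0.2247, 0.0559]
ee_rot: [[0.043, 0.999, 0.0], [0.999, -0.043, -0.0], [-0.0, 0.0, -1.0]]
wrist_force: [0.1, 0.4, -0.2]
grip_width: 0.0295
grasp_force: 30.0
```

```bash
python3 -m pendant '[[0,0,0,0,0,0],[0,0,0,0,0,0],[0,0,0,0,0,0],[0,0,0,0,0,0],[0,0,0,0,0,0]]' 0.043; python3 -m pendant '[[0,0,-0.01,0,0,0],[0,0,-0.03,0,0,0],[0,0,-0.06,0,0,0],[0,0,-0.1,0,0,0],[0,0,-0.14,0,0,0],[-0.04,0,-0.16,0,0,0],[-0.08,0,-0.16,0,0,0],[-0.1,0,-0.16,0,0,0],[-0.1,0,-0.16,0,0,0]]'; python3 -c "
from h import *
st();c=snap('wrist','w3.png')"
```

```text
time_s: 7.8
tcp_pos: [0.5356, 0.2248, 0.056]
ee_rot: [[0.043, 0.999, 0.0], [0.999, -0.043, 0.0], [0.0, 0.0, -1.0]]
wrist_force: [0.3, -0.1, 0.2]
grip_width: 0.0432
grasp_force: 0.0
time_s: 8.7
tcp_pos: [0.5316, 0.1204, 0.2164]
ee_rot: [[0.049, 0.999, 0.0], [0.999, -0.049, -0.003], [-0.003, 0.001, -1.0]]
wrist_force: [-0.3, 0.7, 0.3]
grip_width: 0.043
grasp_force: 0.0
time_s 8.7
tcp_pos [0.5316 0.1204 0.2164]
q [ 26.2607  26.8377 -53.5971 104.9767  24.7955  60.7819 -39.7156]
wrist_force [-0.3238  0.7436  0.2683]
grip_width 0.043
grasp_force 0.0
```

View pics/w3.png

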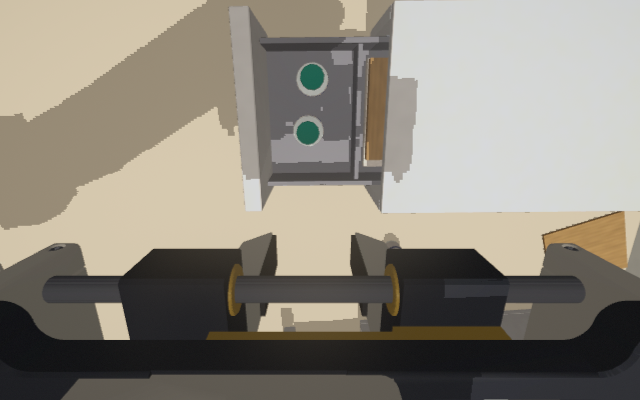

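Both vials stand upright in drawer a's bay, with caps at (312,77) and (308,132). Next I'll turn the tool, close the fingers and go in front of drawer a.

```bash
python3 -m pendant '[[0,-0.03,0,0,0,8],[0,-0.06,0,0,0,16],[0.02,-0.09,0,0,0,24],[0.04,-0.1,0,0,0,32],[0.06,-0.1,0,0,0,40],[0.065,-0.1,0,0,0,48],[0.065,-0.1,0,0,0,56],[0.065,-0.1,0,0,0,64],[0.065,-0.1,0,0,0,72],[0.065,-0.1,0,0,0,80]]' 0; python3 -c "
from h import *
st();go([.435,.192,.066],-2.4)"
```

```text
time_s: 9.75
tcp_pos: [0.4334, 0.1963, 0.2163]
ee_rot: [[0.992, 0.128, 0.0], [0.128, -0.992, 0.001], [0.0, -0.001, -1.0]]
wrist_force: [-0.3, -0.5, 0.2]
grip_width: 0.0004
grasp_force: 0.0
time_s 9.75
tcp_pos [0.4334 0.1963 0.2163]
q [   9.9648   15.1451  -42.8398  114.3531   12.4642   55.0242 -121.705 ]
wrist_force [-0.2754 -0.5049  0.1538]
grip_width 0.0004
grasp_force 0.0
[0.001  0.0046 0.1503] [-0.06 -0.01  9.78]
```

```bash
python3 -m pendant '[[0,0.004,0.02,0,0,5],[0,0.004,0.05,0,0,10],[0,0.004,0.08,0,0,10],[0,0.004,0.11,0,0,10],[0,0.004,0.14,0,0,10],[0,0.004,0.15,0,0,10],[0,0.004,0.15,0,0,10],[0,0.004,0.15,0,0,10]]'; python3 -m pendant '[[0.003,0,0,0,0,0],[0.006,0,0,0,0,0],[0.009,0,0,0,0,0],[0.012,0,0,0,0,0],[0.015,0,0,0,0,0],[0.018,0,0,0,0,0],[0.021,0,0,0,0,0],[0.024,0,0,0,0,0],[0.027,0,0,0,0,0],[0.03,0,0,0,0,0]]'
```

```text
time_s: 10.55
tcp_pos: [0.435, 0.1915, 0.0669]
ee_rot: [[0.999, -0.042, 0.001], [-0.042, -0.999, 0.001], [0.001, -0.001, -1.0]]
wrist_force: [0.3, -0.1, 0.4]
grip_width: 0.0003
grasp_force: 0.0
time_s: 11.55
tcp_pos: [0.4644, 0.1889, 0.0658]
ee_rot: [[0.999, -0.043, -0.001], [-0.043, -0.999, -0.0], [-0.001, 0.0, -1.0]]
wrist_force: [-1.0, 0.7, 0.3]
grip_width: 0.0003
grasp_force: 0.6
```

```bash
python3 -m pendant '[[0.003,0,0,0,0,0],[0.006,0,0,0,0,0],[0.01,0,0,0,0,0],[0.014,0,0,0,0,0],[0.018,0,0,0,0,0],[0.022,0,0,0,0,0],[0.026,0,0,0,0,0],[0.03,0,0,0,0,0],[0.034,0,0,0,0,0],[0.038,0,0,0,0,0]]'; python3 -m pendant '[[0.003,0,0,0,0,0],[0.006,0,0,0,0,0],[0.01,0,0,0,0,0],[0.014,0,0,0,0,0],[0.018,0,0,0,0,0],[0.022,0,0,0,0,0],[0.026,0,0,0,0,0],[0.029,0,0,0,0,0],[0.032,0,0,0,0,0],[0.034,0,0,0,0,0]]'; python3 -c "
from h import *
st()"
```

```text
time_s: 12.55
tcp_pos: [0.5029, 0.1872, 0.0659]
ee_rot: [[0.999, -0.043, 0.0], [-0.043, -0.999, 0.0], [0.0, -0.0, -1.0]]
wrist_force: [-0.8, 0.7, -0.7]
grip_width: 0.0005
grasp_force: 0.7
time_s: 13.55
tcp_pos: [0.5369, 0.1857, 0.066]
ee_rot: [[0.999, -0.044, 0.0], [-0.044, -0.999, 0.0], [0.0, -0.0, -1.0]]
wrist_force: [-0.8, 0.2, 1.5]
grip_width: 0.0007
grasp_force: 0.6
time_s 13.55
tcp_pos [0.5369 0.1857 0.066 ]
q [   2.4892   35.8869  -31.4164  107.6269   26.2237   43.757  -135.9174]
wrist_force [-0.8245  0.2192  1.5377]
grip_width 0.0007
grasp_force 0.5705
```

```bash
python3 -m pendant '[[0.002,0,0,0,0,0],[0.004,0,0,0,0,0],[0.006,0,0,0,0,0],[0.008,0,0,0,0,0],[0.01,0,0,0,0,0]]'; python3 -m pendant '[[0.002,0,0,0,0,0],[0.004,0,0,0,0,0],[0.006,0,0,0,0,0],[0.008,0,0,0,0,0]]'; python3 -m pendant '[[0.002,0,0,0,0,0],[0.004,0,0,0,0,0]]'
```

```text
time_s: 14.05
tcp_pos: [0.5467, 0.1853, 0.066]
ee_rot: [[0.999, -0.043, 0.0], [-0.043, -0.999, -0.0], [0.0, 0.0, -1.0]]
wrist_force: [-2.0, 1.0, 0.9]
grip_width: 0.0006
grasp_force: 0.6
time_s: 14.45
tcp_pos: [0.5547, 0.1849, 0.0659]
ee_rot: [[0.999, -0.043, 0.0], [-0.043, -0.999, -0.0], [0.0, 0.0, -1.0]]
wrist_force: [-1.2, -0.1, 0.9]
grip_width: 0.0004
grasp_force: 0.6
time_s: 14.65
tcp_pos: [0.5587, 0.1848, 0.0659]
ee_rot: [[0.999, -0.043, 0.0], [-0.043, -0.999, -0.0], [0.0, 0.0, -1.0]]
wrist_force: [-1.2, 0.4, 0.5]
grip_width: 0.0003
grasp_force: 0.6
```

```bash
for i in 1 2 3; do python3 -m pendant '[[0.001,0,0,0,0,0],[0.002,0,0,0,0,0]]' | egrep 'tcp|wrist'; done
```

```text
tcp_pos: [0.5606, 0.1846, 0.0659]
wrist_force: [-1.4, 1.2, 0.8]
tcp_pos: [0.5624, 0.1846, 0.0659]
wrist_force: [-3.5, 0.3, 1.5]
tcp_pos: [0.5631, 0.1845, 0.0657]
wrist_force: [-5.4, -0.7, 5.1]
```

```bash
for i in 1 2 3; do python3 -m pendant '[[0.001,0,0,0,0,0],[0.002,0,0,0,0,0]]' | egrep 'tcp|wrist'; done
```

```text
tcp_pos: [0.5647, 0.1845, 0.0657]
wrist_force: [-5.6, -1.0, 5.4]
tcp_pos: [0.5666, 0.1844, 0.0657]
wrist_force: [-7.1, -0.0, 5.4]
tcp_pos: [0.5668, 0.1844, 0.0656]
wrist_force: [-13.4, -1.0, 11.1]
```

```bash
python3 -m pendant '[[0.001,0,0,0,0,0],[0.001,0,0,0,0,0]]' | egrep 'tcp|wrist'; python3 -m pendant '[[-0.003,0,0,0,0,0],[-0.006,0,0,0,0,0],[-0.009,0,0,0,0,0],[-0.012,0,0,0,0,0]]' | egrep 'tcp|wrist';  python3 -m pendant '[[-0.005,0,0,0,0,0],[-0.01,0,0,0,0,0],[-0.016,0,0,0,0,0],[-0.022,0,0,0,0,0],[-0.03,0,0,0,0,0],[-0.04,0,0,0,0,0]]' | egrep 'tcp|wrist'
python3 - <<'E'
from h import *
snap('top','t2.png'); im=cv2.imread('pics/t2.png')[80:230,215:425]
cv2.imwrite('pics/t2c.png',cv2.resize(cv2.convertScaleAbs(im,alpha=1.5),None,fx=3.8,fy=3.8,interpolation=cv2.INTER_CUBIC))
E
```

```text
tcp_pos: [0.5669, 0.1844, 0.0654]
wrist_force: [-14.8, -0.8, 10.4]
tcp_pos: [0.559, 0.1847, 0.0655]
wrist_force: [-2.9, 1.4, -1.6]
tcp_pos: [0.5195, 0.1865, 0.0663]
wrist_force: [0.2, 1.7, -0.1]
```

View pics/t2c.png

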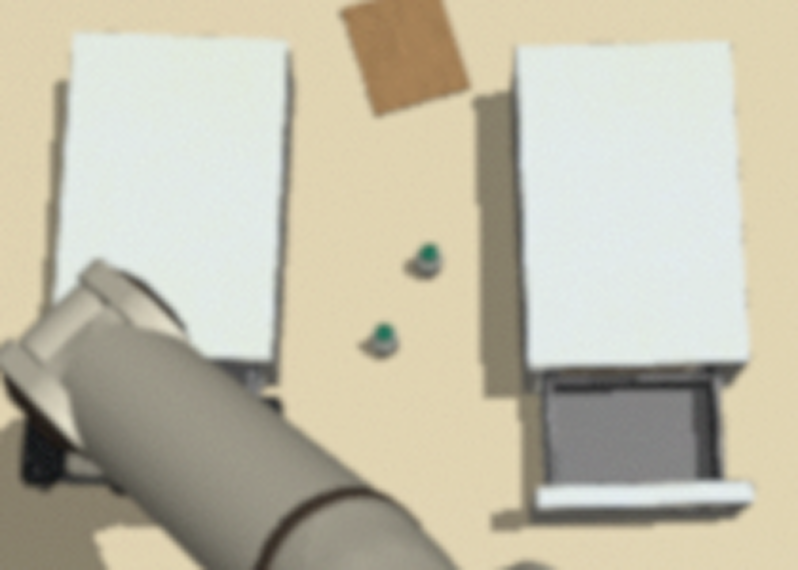

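The arm hides drawer a in the picture, but a 2.9 N push during the retreat suggests the latch sprung. I'll press again and find where contact begins.

```bash
python3 -m pendant '[[0.004,0,0,0,0,0],[0.008,0,0,0,0,0],[0.012,0,0,0,0,0],[0.015,0,0,0,0,0],[0.018,0,0,0,0,0]]' | egrep 'tcp|wrist|grasp';for i in 1 2 3 4 5; do python3 -m pendant '[[0.0015,0,0,0,0,0],[0.003,0,0,0,0,0],[0.0045,0,0,0,0,0]]' | egrep 'tcp|wrist|grasp'; done
```

```text
tcp_pos: [0.5382, 0.1856, 0.0659]
wrist_force: [-0.7, -0.6, 1.2]
grasp_force: 0.0
tcp_pos: [0.5416, 0.1855, 0.0658]
wrist_force: [-3.6, 0.9, 1.9]
grasp_force: 1.5
tcp_pos: [0.5456, 0.1854, 0.0657]
wrist_force: [-4.2, 0.3, 2.1]
grasp_force: 2.3
tcp_pos: [0.5506, 0.1852, 0.0657]
wrist_force: [-4.8, 0.0, 2.2]
grasp_force: 2.6
tcp_pos: [0.555, 0.185, 0.0658]
wrist_force: [-6.5, 0.2, 2.2]
grasp_force: 2.8
tcp_pos: [0.5594, 0.1848, 0.0657]
wrist_force: [-5.7, -0.2, 2.5]
grasp_force: 3.1
```

Sprung out as expected; pressing through to the stop.

```bash
python3 -m pendant '[[0.0015,0,0,0,0,0],[0.003,0,0,0,0,0],[0.0045,0,0,0,0,0],[0.006,0,0,0,0,0]]' | egrep 'tcp|wrist|grasp';for i in 1 2; do python3 -m pendant '[[0.001,0,0,0,0,0],[0.0015,0,0,0,0,0]]' | egrep 'tcp|wrist|grasp'; done
```

```text
tcp_pos: [0.5651, 0.1846, 0.0658]
wrist_force: [-6.5, -0.0, 3.9]
grasp_force: 3.4
tcp_pos: [0.5667, 0.1845, 0.0657]
wrist_force: [-7.8, -0.2, 3.7]
grasp_force: 3.9
tcp_pos: [0.5668, 0.1845, 0.0657]
wrist_force: [-11.1, -1.2, 7.7]
grasp_force: 5.9
```

```bash
python3 -m pendant '[[0.001,0,0,0,0,0],[0.0015,0,0,0,0,0],[0.0015,0,0,0,0,0]]' | egrep 'tcp|wrist'; python3 -m pendant '[[-0.002,0,0,0,0,0],[-0.004,0,0,0,0,0],[-0.006,0,0,0,0,0],[-0.009,0,0,0,0,0]]' | egrep 'tcp|wrist';  python3 -m pendant '[[-0.02,0,0,0,0,0],[-0.05,0,0,0,0,0],[-0.09,0,0,0,0,0],[-0.12,0,0,0,0,0],[-0.12,0,-0.03,0,0,0],[-0.12,0,-0.07,0,0,0],[-0.12,0,-0.1,0,0,0]]' | egrep 'tcp|wrist|time'; python3 -c "
from h import *
st();go([.445,-.184,.166],1.4)"
```

```text
tcp_pos: [0.5669, 0.1844, 0.0657]
wrist_force: [-14.8, -1.0, 10.5]
tcp_pos: [0.562, 0.1847, 0.0658]
wrist_force: [-0.6, 0.5, 0.7]
time_s: 21.3
tcp_pos: [0.4435, 0.1905, 0.1684]
wrist_force: [0.8, -1.5, 0.1]
time_s 21.3
tcp_pos [0.4435 0.1905 0.1684]
q [   7.0211   19.5358  -39.1584  116.2121   16.2481   49.2976 -133.6771]
wrist_force [ 0.8311 -1.4593  0.1259]
grip_width 0.0007
grasp_force 0.0
[0.0178 0.374  0.0019] [-0.09 -0.25 -3.89]
```

```bash
python3 -m pendant '[[0,0.04,0,0,0,0],[0.005,0.08,0,0,0,0],[0.005,0.12,0,0,0,0],[0.01,0.16,0,0,0,0],[0.01,0.2,0,0,0,0],[0.01,0.24,0,0,0,-1],[0.015,0.28,0,0,0,-2],[0.018,0.32,0,0,0,-3],[0.018,0.35,0,0,0,-4],[0.018,0.374,0,0,0,-4]]'| egrep 'tcp|wrist'; python3 -m pendant '[[0,0,0,0,0,0],[0,0,0.03,0,0,0],[0,0,0.06,0,0,0],[0,0,0.09,0,0,0],[0,0,0.1,0,0,0],[0,0,0.1,0,0,0]]'; python3 -c "
from h import *
c=snap('top','t3.png'); im=cv2.imread('pics/t3.png')[80:230,215:425]
cv2.imwrite('pics/t3c.png',cv2.resize(cv2.convertScaleAbs(im,alpha=1.5),None,fx=3.8,fy=3.8,interpolation=cv2.INTER_CUBIC))
st();go([.445,-.183,.066],1.4)"
```

```text
tcp_pos: [0.4444, -0.1884, 0.1668]
wrist_force: [0.5, 0.0, 0.1]
time_s: 22.9
tcp_pos: [0.4431, -0.1838, 0.0652]
ee_rot: [[1.0, 0.027, -0.001], [0.027, -1.0, 0.001], [-0.001, -0.001, -1.0]]
wrist_force: [-0.1, 0.9, 0.3]
grip_width: 0.0004
grasp_force: 0.0
time_s 22.95
tcp_pos [ 0.444  -0.1842  0.0662]
q [ 41.0926  27.7595 -25.9364 119.9196  20.0309  36.4208 -86.9835]
wrist_force [1.0377 0.5012 0.8414]
grip_width 0.0004
grasp_force 0.0
[ 0.001  -0.0012  0.0002] [-0.01 -0.03  0.16]
```

View pics/t3c.png

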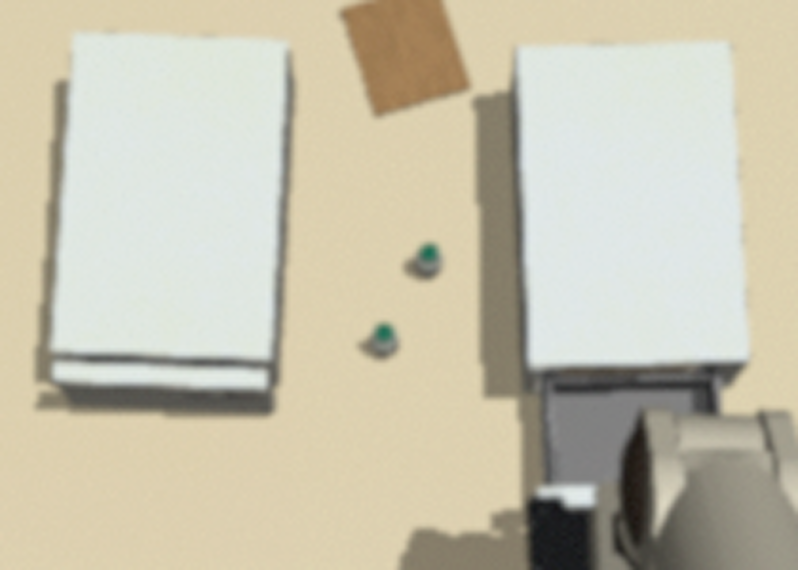

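Drawer a is shut, its panel close to the carcass at (52–270, 360–385). Now drawer b.

```bash
python3 -m pendant '[[0.004,0,0,0,0,0],[0.008,0,0,0,0,0],[0.012,0,0,0,0,0],[0.016,0,0,0,0,0],[0.02,0,0,0,0,0],[0.024,0,0,0,0,0],[0.028,0,0,0,0,0],[0.032,0,0,0,0,0],[0.036,0,0,0,0,0],[0.04,0,0,0,0,0]]'| egrep 'tcp|wrist|grasp';  python3 -m pendant '[[0.005,0,0,0,0,0],[0.01,0,0,0,0,0],[0.015,0,0,0,0,0],[0.02,0,0,0,0,0],[0.025,0,0,0,0,0],[0.03,0,0,0,0,0],[0.035,0,0,0,0,0],[0.039,0,0,0,0,0],[0.042,0,0,0,0,0],[0.045,0,0,0,0,0]]'| egrep 'tcp|wrist|grasp'; for i in 1 2 3 4 ; do python3 -m pendant '[[0.002,0,0,0,0,0],[0.004,0,0,0,0,0],[0.006,0,0,0,0,0]]' | egrep 'tcp|wrist|grasp'; done
```

```text
tcp_pos: [0.4834, -0.1835, 0.0658]
wrist_force: [-0.6, -1.2, -0.0]
grasp_force: 0.7
tcp_pos: [0.5286, -0.1822, 0.066]
wrist_force: [-0.8, 0.8, -0.3]
grasp_force: 0.6
tcp_pos: [0.5342, -0.1821, 0.066]
wrist_force: [-2.7, -0.1, 2.4]
grasp_force: 1.9
tcp_pos: [0.5398, -0.182, 0.0659]
wrist_force: [-5.4, 1.6, 4.4]
grasp_force: 2.5
tcp_pos: [0.5458, -0.1818, 0.0659]
wrist_force: [-6.1, -0.2, 3.5]
grasp_force: 2.9
tcp_pos: [0.5516, -0.1816, 0.0659]
wrist_force: [-6.5, 0.8, 4.7]
grasp_force: 3.2
```

Plunger is out here; continue to the stop.

```bash
for i in 1 2 3 4 ; do python3 -m pendant '[[0.0015,0,0,0,0,0],[0.003,0,0,0,0,0]]' | egrep 'tcp|wrist|grasp'; done
```

```text
tcp_pos: [0.5545, -0.1816, 0.0659]
wrist_force: [-6.8, 1.8, 5.8]
grasp_force: 3.3
tcp_pos: [0.5574, -0.1815, 0.0659]
wrist_force: [-7.2, 0.9, 4.9]
grasp_force: 3.4
tcp_pos: [0.5591, -0.1815, 0.0657]
wrist_force: [-11.9, 1.3, 9.6]
grasp_force: 6.2
tcp_pos: [0.5592, -0.1816, 0.0651]
wrist_force: [-19.1, 2.1, 14.2]
grasp_force: 9.8
```

```bash
python3 -m pendant '[[-0.003,0,0,0,0,0],[-0.006,0,0,0,0,0],[-0.009,0,0,0,0,0],[-0.012,0,0,0,0,0]]' | egrep 'tcp|wrist';  python3 -m pendant '[[-0.02,0,0,0,0,0],[-0.05,0,0,0,0,0],[-0.09,0,0,0,0,0],[-0.13,0,0,0,0,0],[-0.13,0,-0.05,0,0,0],[-0.13,0,-0.1,0,0,0],[-0.13,0.05,-0.14,0,0,0],[-0.13,0.1,-0.14,0,0,0],[-0.13,0.15,-0.14,0,0,0],[-0.13,0.2,-0.14,0,0,0]]' | egrep 'tcp|wrist|time';python3 -m pendant '[[0,0.04,0,0,0,0],[0,0.08,0,0,0,0],[0,0.12,0,0,0,0],[0,0.12,0,0,0,0]]' | egrep 'tcp|time'; python3 -c "
from h import *
c=snap('top','t4.png'); im=cv2.imread('pics/t4.png')[80:270,170:480]
cv2.imwrite('pics/t4c.png',cv2.resize(cv2.convertScaleAbs(im,alpha=1.5),None,fx=2.58,fy=2.58,interpolation=cv2.INTER_CUBIC)[:600,:800])"
```

```text
tcp_pos: [0.5537, -0.1819, 0.0663]
wrist_force: [0.9, -1.1, 0.7]
time_s: 28.35
tcp_pos: [0.4291, -0.3767, 0.2083]
wrist_force: [1.0, 0.2, 0.5]
time_s: 28.75
tcp_pos: [0.4291, -0.5013, 0.2062]
```

View pics/t4c.png

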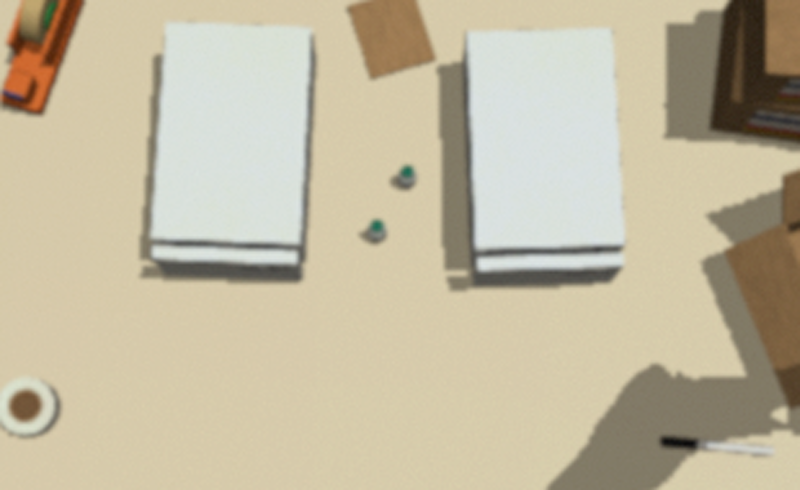

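Both drawers are in and staying in. The small vials, label roll and marker are where they were, and the robot is clear.

```bash
python3 -c "
from rig import job_done
print(job_done())"
```

```text
the job is handed in; nothing more can be done
None
```

The large vial is in drawer a's front bay and the job is handed in. Drawer a sprang out after its first press and needed a second, drawer b needed one, and both looked shut in the last picture. Both vials stood upright when last seen, before the drawers closed.

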